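# Seat the taper-shank cup head in the mixer drive

## Task

Fit the black rubber cup head to the bench mixer: lift it out of the white block, lower its tapered shank lightly into the steel socket on top of the mixer until it stands there by itself, and let go so that it centres. Then tap it straight down on top with the closed fingertips, at least twice and lifting clear after each tap, until it has taken firm taps of 20 to 25 N and sinks no further: then the taper is locked (a gap may stay under the collar). Never push harder than that, which is all that the rubber mount of the drive may take, and leave the other head and the things around where they are.

Things in the scene. Friction and masses are not known exactly. Their poses are not given: they have to be found in the camera images.
- cup_grip (a point): Black rubber cup head, the one to fit, 0.2 kg: round body 44 mm across, 33 mm high, with a slightly dished, hard top, on an aluminium collar 40 mm across and 5 mm thick, with a steel taper shank below it. This point: on its axis, at the height to grip the rubber: 14 mm below the top, 24 mm above the collar's underside, 64 mm above the shank's tip. z points up the axis; its turn does not matter.
- cup_collar (a point): Centre of the underside of the cup head's collar; z up the axis. The shank below it is 40 mm long, 20 mm across at the collar, 14 mm near its end, with a chamfered 9 mm tip. At the start the collar lies on the white block and the shank hangs in a loose 23 mm well, so the head must rise 45 mm to come free.
- socket_face (a point): Centre of the flat steel face, 44 mm across, of the mixer's nose, 98 mm above the bench; z up the upright socket axis. 28 mm funnel mouth, then a sprung collet of the shank's 1:6 taper. Its setting and friction are hidden: lowered lightly, the shank bears with the collar 12 to 18 mm above this face; each mm more takes 1.8 to 6 N, and 20 N leaves a 1 to 14 mm gap. It stays as deep as driven.
- mixer_drive (a joint): How far the collet in the socket is pushed down into its stiff rubber mount, m: 0 at rest, about 14 N per mm once the push exceeds about 4 N (1.15 mm at 20 N, 1.5 mm at 25 N); it springs back when let go. 1.65 mm (about 27 N of push) is too deep and harms the bearing.
- mixer: Bench mixer: white housing on a grey base, 150 mm deep (x), 116 mm wide (y), deck at 70 mm, firm on the bench; its front with the black knob faces its -x. Origin under its middle, at bench height; the steel nose with the socket stands on top of the middle.
- head_block: White storage block, 64 mm (x) by 168 mm (y), 52 mm high, origin under its middle, firm on the bench. Wells 42 mm either side of the middle along y: one holds the cup head, the other the plate head; which varies. Between block and mixer stand a lamp head (to x 0.35, 0.28 m high), a tub (x 0.54 to 0.67, 0.1 m high) and a tall instrument (beyond x 0.66): carry high, near x 0.45.
- plate_top (a point): Centre of the top of the other head, which stays in the block: a blue and grey disc, 58 mm across, its top 81 mm above the bench, on a shank like the cup head's.
- bottle_red: Reagent bottle with a red cap, 42 mm diameter, 95 mm high, origin at its foot; a bystander.
- bottle_green: Reagent bottle with a green cap, 43 mm diameter, 92 mm high, origin at its foot; a bystander.
- vial_red: Small vial with a red cap, 13 mm diameter, 44 mm high, origin at its foot; a bystander.
Things that resemble listed ones, but are neither listed nor needed, are in the scene too. Leave any yellow look-alike of the part that bears cup_grip alone.

How it is judged:
On the way, in this order (a step that is already met when the one before it is completed fails the run):
1. the cup head stands in the socket by itself, let go and upright, its collar 6 to 19 mm above the face (z of cup_collar in the frame of socket_face between 0.006 and 0.019 m and horizontal distance between cup_collar and socket_face below 0.003 m and angle between the z axis of cup_collar and the z axis of socket_face, either way round below 0.08 rad and contact force between the fingers and cup_head below 0.05 N), for 0.2 s.
2. a first tap with the fingers (over 2 N) (contact force between the fingers and cup_head above 2 N and horizontal distance between cup_collar and socket_face below 0.004 m).
3. the fingers have lifted clear and the head stands upright (contact force between the fingers and cup_head below 0.05 N and angle between the z axis of cup_collar and the z axis of socket_face, either way round below 0.08 rad and value of joint mixer_drive below 0.0004 m), for 0.1 s.
4. a further tap has loaded the taper with about 19 N or more: the collet gives over 1.1 mm in its mount while the head stands straight in the socket (value of joint mixer_drive above 0.0011 m and contact force between the fingers and cup_head above 5 N and z of cup_collar in the frame of socket_face below 0.015 m and horizontal distance between cup_collar and socket_face below 0.002 m and angle between the z axis of cup_collar and the z axis of socket_face, either way round below 0.05 rad).
At the end, for the whole second after the job is handed in: The cup head is locked in the socket after a tap of 19 to 27 N: collar less than 15 mm above the face and within 2 mm of its centre, axis within 0.05 rad of the socket's, collet sprung back up (pushed down less than 0.4 mm), the fingers off the head, and all at rest (z of cup_collar in the frame of socket_face below 0.015 m and horizontal distance between cup_collar and socket_face below 0.002 m and angle between the z axis of cup_collar and the z axis of socket_face, either way round below 0.05 rad and value of joint mixer_drive below 0.0004 m and contact force between the fingers and cup_head below 0.05 N and linear speed of cup_head below 0.01 m/s); the robot touches nothing.
It fails at once if the collet is pushed down 1.65 mm or more in its rubber mount (about 27 N of push) (value of joint mixer_drive above 0.00165 m).
It fails at once if the plate head is lifted or shifted by more than 10 mm (distance of plate_top from where it was at the start of the episode above 0.01 m).
It fails at once if a bystander bottle or vial is shifted by more than 15 mm (distance of any of bottle_red, bottle_green, vial_red from where it was at the start of the episode above 0.015 m).
It also fails if it takes over 58 s, if anything falls off the work surface, if the arm or the gripper's body presses on something with over 40 N, if the wrist force passes 120 N, or if a joint passes its speed limit or range.

## Robot

A 6-joint arm with a two-finger parallel gripper is mounted at the origin on the work surface; the furniture and walls round the work are solid. World frame = base frame: x ahead of the robot, y to its left, z up, the work surface at z = 0. Lengths are in m, angles in rad, forces in N, time in s.
With the tool pointing down it reaches from about 0.4 to 0.825 m from the base axis. Payload 7 kg.
Tool frame: the origin (TCP) lies at the very end of the fingers, on their centre line; the grasp point (between the pads) lies 19 mm behind it; x points along the fingers, y is the direction in which the jaws open and shut, and the axes are right-handed (so a half turn about x gives the same grasp; the last joint's range is limited). The gripper opens to 88 mm and grips with 3 to 60 N. Pads are 19 mm wide; open, the fingers measure 130 mm over their backs; the gripper's body (78 mm by 193 mm) begins 47 mm behind the grasp point.
Start: joints at [-0.977, 0.359, 0.012, 0, -1.224, -0.288], TCP at [0.203, -0.644, 0.227] pointing down, gripper open.
Joint ranges: [-3.07, 3.07], [-1.43, 2.12], [-1.02, 1.25], [-3.03, 1.67], [-3.05, -0], [-3.03, 3.03]. Speed limits (rad/s): [2.39, 2.39, 3.01, 3.14, 3.14, 3.14].

## Interface

Orientations are given as [roll, pitch, yaw] about the fixed x, y, z axes, in that order (R = Rz(yaw) Ry(pitch) Rx(roll)).
In Python, from station import arm gives the robot as it stands.
- The arm moves only by the shell command python3 -m inch 'ROWS' [OPENING] [FORCE]. ROWS is text: rows parted by semicolons, each of 6 numbers parted by spaces: the shift along the world's x, y, z in units of 30 mm (1.0 is 30 mm), then the turn, a rotation vector about the world's x, y, z in units of 5 degrees (1.0 is 5 degrees). In form: dx dy dz wx wy wz; .... A call has 1 to 12 rows; each row shifts and turns the commanded pose from where the row before left it; what a row does not reach is not made up. A row lasts 1/8 s, in which the tool goes at most 62.5 mm and 10.7 degrees, less where a joint would pass 70% of its speed; a pose out of reach is approached as far as the arm can. A call is refused whole if a number of a shift passes 1 or a number of a turn 1, either way. A call with a gripper value outside its range is refused whole. OPENING is the opening, from 0 (shut) to 1 (fully open), set as the call begins (- or left out, the last holds). The fingers move at their own pace and stop on an object; FORCE is the grip in N (left out, the last holds). Time passes only in rows, so rows that do not move let the fingers close. It gives the time, the measured TCP pose, the force and the opening at its end, in the units of the state.
- arm.get_state(): the state, without advancing time (a new reading comes with each control period).
- arm.grab_frame(name): name is "scene" or "top"; returns a dict with "frame" (384x512x3 uint8, red, green, blue), "range_z" (384x512 float32, m along the optical axis (not along the pixel's ray), 0 where there is no reading), "mtx" (3x3 intrinsics, pixels), "dist_coeffs" ([k1, k2, p1, p2, k3] as OpenCV has them; the pictures are not rectified), "pose" (4x4, takes a point from camera to world coordinates). Camera axes: x right, y up, looking along -z (the intrinsics and any distortion apply to the point x, -y, -z); pixel columns grow to the right and rows downward; lengths in m; the calibration is good to about 2 mm. A picture is of the moment at which its call begins.
- arm.job_done(): hands the job in, once; it reports no verdict.
Trained networks look in a picture, given as the dict that the camera call returned (one of the last four; its "shot" number tells which), for a name from the list of things; names that differ only in an ending like _2 or _b are one class to them, and where a whole thing is asked for, a point or a joint stands for the part that bears it (a point fixed in the world has none). Each returns a list of dicts, best first, with "confidence" (0 to 1); they miss things now and then, are a little off and sometimes report something else, mostly with a low value. They report only what shows in the picture. A call takes as long as a camera call. They do not tell look-alikes from the thing itself.
- arm.search_frame(picture, target): "extent" ([centre column, centre row, width, height] as shares, 0 to 1, of the picture: columns of its width, rows of its height, round what is visible of it).
- arm.masks_of(picture, target): "mask" (384x512 bool, what is visible of it) and "extent" ([centre column, centre row, width, height] as shares, 0 to 1, of the picture: columns of its width, rows of its height, round what is visible of it).
- arm.place_of(picture, target): "position" ([column, row] as shares, 0 to 1, of the picture: columns of its width, rows of its height: a listed point, or the origin of a listed thing).
The state is a dict: "t": time; "q": joint angles; "qd": joint speeds; "joint_efforts": joint torques, N m; "eef_pos": TCP position; "ee_rot": TCP orientation; "force": force on the tool from outside, world axes, zero at the start; "moment": the same for the moment, N m; "width": finger opening in m.
Only numpy, scipy, OpenCV 4.12 (cv2) and the standard library are available. Lean on these libraries where they do the work, as an engineer would, in place of code of your own. Each camera call takes 0.05 s, during which the arm holds its last target. There are 200 camera calls.

## Working session

There is one attempt and no reset: what is moved stays moved. The work goes in short steps, Python scripts to look and compute and a shell command to move; the robot and the scene stay as the last step left them, time stands still between calls to the robot, and variables do not carry over. Pictures are saved under pics/ and viewed, about 8 in all and at most 12, crops included, and the job is handed in when it is done.

```bash
ls; mkdir -p pics
cat > h.py <<'E'
import numpy as np, cv2
from station import arm
def world(p,u,v,z=None,depth=None):
    """pixel -> world, by depth or by a horizontal plane z"""
    n=cv2.undistortPoints(np.array([[[u,v]]],float),p["mtx"],np.array(p["dist_coeffs"],float))[0,0]
    d=np.array([n[0],-n[1],-1.0]); T=np.array(p["pose"]); w=T[:3,:3]@d; o=T[:3,3]
    s=depth if depth is not None else (z-o[2])/w[2]
    return o+s*w
def save(p,name,crop=None,k=1):
    f=p["frame"]
    if crop: f=f[crop[1]:crop[3],crop[0]:crop[2]]
    cv2.imwrite("pics/"+name,cv2.resize(f[...,::-1],None,fx=k,fy=k,interpolation=cv2.INTER_CUBIC))
E
python3 - <<'E'
from h import *
np.set_printoptions(precision=4,suppress=True)
s=arm.get_state(); print({k:np.round(v,4) for k,v in s.items()})
ims=[]
for c in("scene","top"):
    p=arm.grab_frame(c); save(p,c+".png",k=1.5); print(c,p["pose"][:3,3] if hasattr(p["pose"],'shape') else p["pose"])
    for t,z in(("cup_grip",.081-.0),("socket_face",.098),("plate_top",.081),("mixer",0),("head_block",0)):
        if t=="cup_grip": z=.076
        for r in arm.place_of(p,t)[:3]:
            u,v=r["position"][0]*512,r["position"][1]*384
            d=p["range_z"][min(int(v),383),min(int(u),511)]
            print(t,round(r["confidence"],2),round(u,1),round(v,1),"plane",world(p,u,v,z=z),"depth",world(p,u,v,depth=d))
E
```

```text
pics
{'t': np.float64(0.0), 'q': array([-0.9769,  0.3594,  0.0111, -0.0003, -1.2241, -0.2881]), 'qd': array([-0.0004,  0.0011,  0.0003,  0.    ,  0.0005,  0.0002]), 'joint_efforts': array([ -0.0004, -58.2717,  29.3056,   6.9973,   0.0069,  -0.0001]), 'eef_pos': array([ 0.203 , -0.6432,  0.2256]), 'ee_rot': array([1.6671, 1.5691, 1.9728]), 'force': array([ 0.4234, -0.8682,  0.2476]), 'moment': array([ 0.0312, -0.0278,  0.0238]), 'width': np.float64(0.0876)}
scene [ 0.171  -0.4495  0.5811]
cup_grip 0.74 279.1 281.8 plane [ 0.465  -0.0967  0.076 ] depth [ 0.4586 -0.1044  0.0869]
cup_grip 0.64 331.9 279.4 plane [ 0.5491 -0.1501  0.076 ] depth [ 0.548  -0.151   0.0775]
socket_face 0.78 199.9 158.2 plane [0.5535 0.3847 0.098 ] depth [0.5621 0.4034 0.0871]
plate_top 0.82 241.0 259.8 plane [ 0.4362 -0.0112  0.081 ] depth [ 0.4374 -0.0093  0.0788]
mixer 0.71 202.7 184.9 plane [0.5586 0.396  0.    ] depth [0.5298 0.3332 0.0432]
head_block 0.63 262.4 302.8 plane [ 0.4473 -0.0685  0.    ] depth [ 0.4296 -0.0929  0.0371]
head_block 0.54 338.7 272.8 plane [ 0.632 -0.1    0.   ] depth [ 0.572  -0.1455  0.0757]
top [0.4721 0.1672 1.2485]
cup_grip 0.72 354.4 233.9 plane [ 0.4677 -0.1028  0.076 ] depth [ 0.4678 -0.1     0.0884]
cup_grip 0.53 367.3 196.5 plane [ 0.5602 -0.1373  0.076 ] depth [ 0.5601 -0.1371  0.0768]
socket_face 0.92 151.7 202.5 plane [0.5454 0.3919 0.098 ] depth [0.5475 0.3985 0.0644]
plate_top 0.85 320.1 248.0 plane [ 0.4342 -0.0161  0.081 ] depth [ 0.4341 -0.0164  0.0794]
mixer 0.61 156.7 201.5 plane [0.5543 0.3978 0.    ] depth [0.5485 0.3817 0.0871]
head_block 0.91 334.0 237.2 plane [ 0.4593 -0.0658  0.    ] depth [ 0.4599 -0.0562  0.0516]
```

View pics/scene.png

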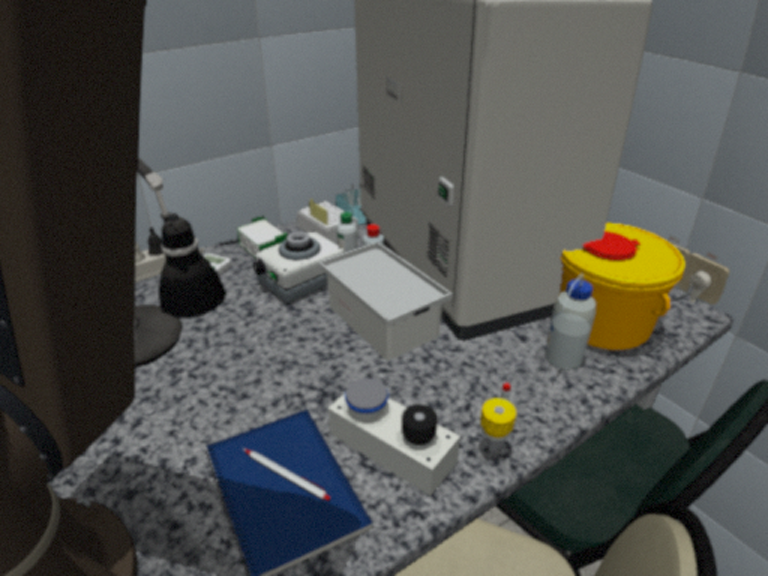

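View pics/top.png

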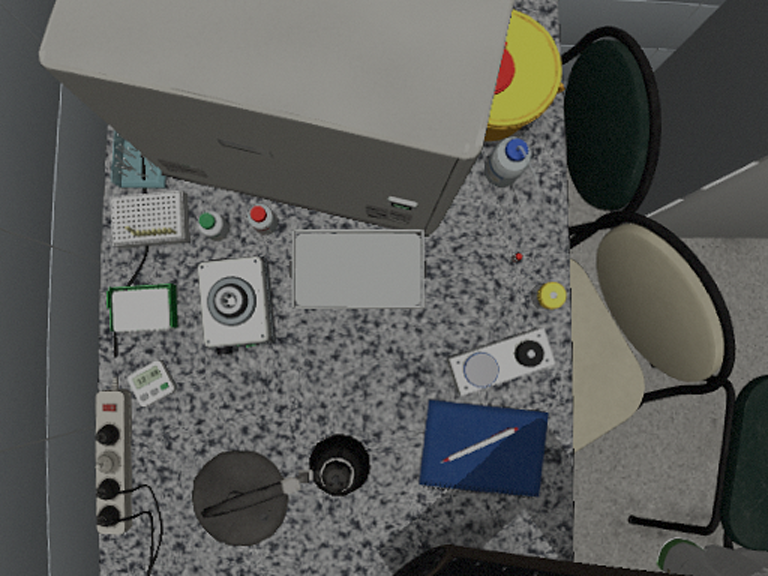

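The cup candidates are the black head at scene (279,282) / top (354,234), the yellow look-alike at scene (332,279) / top (368,197), and the black lamp head at top (226,310). By description I choose the black one in the white block. Next I'll make a close crop and refine the position from depth.

Run:
```python
from h import *
np.set_printoptions(precision=4,suppress=True)
def cloud(p):
    v,u=np.mgrid[0:384,0:512]; n=cv2.undistortPoints(np.stack([u,v],-1).reshape(-1,1,2).astype(float),p["mtx"],np.array(p["dist_coeffs"],float)).reshape(384,512,2)
    d=np.dstack([n[...,0],-n[...,1],-np.ones((384,512))])*p["range_z"][...,None]; T=np.array(p["pose"]); return d@T[:3,:3].T+T[:3,3]
crops=[]
for c in("top","scene"):
    p=arm.grab_frame(c); P=cloud(p); f=p["frame"]
    for nm,ctr,zl,zh,R in(("cup",(.468,-.101),.082,.1,.03),("socket",(.546,.392),.091,.106,.03),("plate",(.435,-.015),.072,.09,.04)):
        m=(np.hypot(P[...,0]-ctr[0],P[...,1]-ctr[1])<R)&(P[...,2]>zl)&(P[...,2]<zh)
        q=P[m]; 
        if len(q)>4:
            (cx,cy),r=cv2.minEnclosingCircle(q[:,:2].astype(np.float32)); print(c,nm,len(q),"mean",q.mean(0),"medz",np.median(q[:,2]),"circ",cx,cy,r,"bbox",q.min(0),q.max(0))
    for t,z in(("cup_grip",.090),("socket_face",.098),("plate_top",.081)):
        for r in arm.masks_of(p,t)[:2]:
            m=r["mask"].astype(np.uint8); M=cv2.moments(m,True); e=np.array(r["extent"])*[512,384,512,384]
            print(c,t,round(r["confidence"],2),"cent",M["m10"]/M["m00"],M["m01"]/M["m00"],"ext",e)
    u,v=(354,234) if c=="top" else (279,282); a=f[v-30:v+30,u-40:u+40]
    u,v=(152,202) if c=="top" else (199,162); b=f[v-30:v+30,u-40:u+40]
    crops.append(np.hstack([a,b]))
cv2.imwrite("pics/crop.png",cv2.resize(np.vstack(crops)[...,::-1],None,fx=5,fy=5,interpolation=cv2.INTER_CUBIC)[:600,:800])
```

```text
top cup 251 mean [ 0.4644 -0.0975  0.0889] medz 0.08898866883694034 circ 0.4638925790786743 -0.09843246638774872 0.02328077144920826 bbox [ 0.4455 -0.1201  0.0821] [ 0.4847 -0.0759  0.0938]
top socket 196 mean [0.5524 0.3911 0.0963] medz 0.0965473879846851 circ 0.5529147386550903 0.38978803157806396 0.024610579013824463 bbox [0.5299 0.3678 0.0911] [0.5738 0.4113 0.1012]
top plate 425 mean [ 0.4385 -0.0164  0.0801] medz 0.08011876391093309 circ 0.4378824234008789 -0.017405826598405838 0.02913379669189453 bbox [ 0.4118 -0.0464  0.072 ] [0.4658 0.0109 0.0889]
top cup_grip 0.83 cent 367.4020979020979 196.66783216783216 ext [370.1248 196.8     21.4016  21.0048]
top cup_grip 0.49 cent 352.74603174603175 235.56825396825397 ext [351.5904 235.8144  16.1792  18.5856]
top socket_face 0.95 cent 156.83494809688582 201.8743944636678 ext [156.6208 205.4016  52.224   66.816 ]
top plate_top 0.76 cent 320.1023965141612 246.33115468409585 ext [320.512  248.832   26.7776  23.3088]
scene cup 378 mean [ 0.4619 -0.0992  0.0878] medz 0.08817044918552328 circ 0.4635249376296997 -0.09761783480644226 0.0222682
[... 273 characters left out ...]
n [ 0.4364 -0.0212  0.079 ] medz 0.07964596276505925 circ 0.43873393535614014 -0.018038220703601837 0.029156344011425972 bbox [ 0.4111 -0.046   0.0722] [0.4643 0.0098 0.0822]
scene cup_grip 0.89 cent 331.2626582278481 280.54430379746833 ext [333.1584 284.0448  25.2928  34.2912]
scene cup_grip 0.78 cent 278.37142857142857 283.8016806722689 ext [280.8832 283.5456  22.5792  24.6912]
scene socket_face 0.83 cent 197.07386990077177 175.94432194046306 ext [202.1888 177.4464  59.5968  43.3152]
scene socket_face 0.2 cent 231.2541806020067 153.8695652173913 ext [233.8304 153.0624   9.5232  25.6896]
scene plate_top 0.71 cent 243.45553539019963 264.6914700544465 ext [241.8176 264.96    29.5936  28.6848]
```

View pics/crop.png

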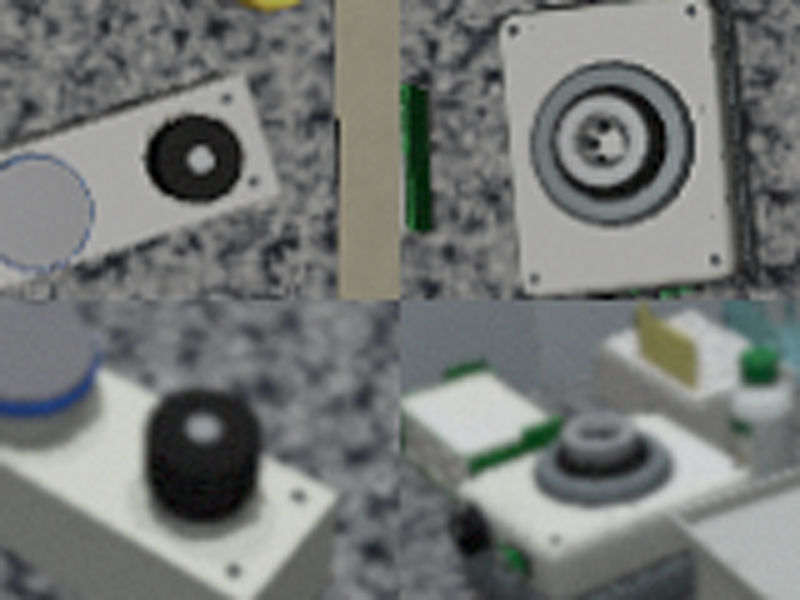

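Picture 3 confirms the black cup with its pale dimple at top (353,235.6), and the socket nose at top (152.4,200). Both fit the depth circles: cup (0.464,-0.098), plate (0.438,-0.0175), 84 mm apart as specified, and socket (0.553,0.390). Next I'll get the jaw direction.

```bash
cat >> h.py <<'E'
from scipy.spatial.transform import Rotation as Ro
def tool(target=None,jaw=None):
    s=arm.get_state(); R=Ro.from_euler("xyz",s["ee_rot"]).as_matrix(); p=np.array(s["eef_pos"])
    a=np.degrees(np.arctan2(R[1,1],R[0,1]))
    tilt=np.degrees(np.cross(R[:,0],[0,0,-1]))
    print("t",round(float(s["t"]),2),"tcp",p.round(4),"jawdeg",a.round(2),"tiltfix deg",tilt.round(2),"F",np.round(s["force"],2),"M",np.round(s["moment"],3),"w",round(float(s["width"]),4),"q6",round(float(s["q"][5]),2))
    if target is not None: print("units to go",((np.array(target)-p)/.03).round(3))
    if jaw is not None: print("turn units",((jaw-a+90)%180-90)/5)
E
python3 -c "
from h import *
tool([.464,-.098,.16],18)"
```

```text
t 1.0 tcp [ 0.2032 -0.6437  0.2266] jawdeg 107.52 tiltfix deg [-0.  0.  0.] F [-0.28  0.55 -1.36] M [-0.031 -0.005 -0.008] w 0.0877 q6 -0.29
units to go [ 8.693 18.189 -2.218]
turn units -17.904142737718352
```

```bash
python3 -m inch '0.4 0.9 0 0 0 1;0.4 0.9 0 0 0 1;0.4 0.9 0 0 0 1;0.4 0.9 0 0 0 1;0.4 0.9 0 0 0 1;0.4 0.9 0 0 0 1;0.4 0.9 0 0 0 1;0.4 0.9 0 0 0 1;0.4 0.9 0 0 0 1;0.4 0.9 0 0 0 1;0.4 0.9 0 0 0 1;0.4 0.9 0 0 0 1' 1 25
python3 -m inch '0.4 0.9 0 0 0 1;0.4 0.9 0 0 0 1;0.4 0.9 0 0 0 1;0.4 0.9 0 0 0 1;0.4 0.9 0 0 0 1;0.4 0.9 0 0 0 1;0.8 0.9 0 0 0 0;0.7 0.8 0 0 0 0;0 0 0 0 0 0;0 0 0 0 0 0'
python3 -c "
from h import *
tool([.464,-.098,.16],18)"
```

```text
t: 2.5
eef_pos: [0.3475, -0.3188, 0.2268]
ee_rot: [-1.744, 1.57, -0.388]
force: [-0.2, -0.4, 0.7]
width: 0.0877
t: 3.75
eef_pos: [0.4639, -0.1067, 0.2265]
ee_rot: [1.328, 1.57, -3.078]
force: [0.0, -0.6, 0.6]
width: 0.0877
t 3.75 tcp [ 0.4639 -0.1067  0.2265] jawdeg -162.46 tiltfix deg [ 0.   -0.02  0.  ] F [ 0.02 -0.57  0.55] M [-0.024  0.131  0.003] w 0.0877 q6 0.12
units to go [ 0.004  0.29  -2.217]
turn units 0.09162113601698821
```

```bash
python3 -m inch '0 0.29 -0.8 0 0 0;0 0 -0.8 0 0 0;0 0 -0.8 0 0 0;0 0 -0.8 0 0 0;0 0 -0.8 0 0 0;0 0 -0.8 0 0 0;0 0 -0.5 0 0 0;0 0 -0.35 0 0 0;0 0 0 0 0 0;0 0 0 0 0 0'
python3 -c "
from h import *
tool([.464,-.098,.057],18)"
```

```text
t: 5.0
eef_pos: [0.4646, -0.0981, 0.0577]
ee_rot: [-1.841, 1.57, 0.036]
force: [-0.2, 0.1, 0.3]
width: 0.0878
t 5.0 tcp [ 0.4646 -0.0981  0.0577] jawdeg -162.48 tiltfix deg [-0.    0.05  0.  ] F [-0.19  0.13  0.31] M [ 0.019  0.121 -0.007] w 0.0878 q6 0.1
units to go [-0.019  0.003 -0.022]
turn units 0.0964464683433448
```

```bash
python3 -m inch '0 0 0 0 0 0;0 0 0 0 0 0;0 0 0 0 0 0;0 0 0 0 0 0;0 0 0 0 0 0;0 0 0 0 0 0;0 0 0 0 0 0;0 0 0 0 0 0' 0 25
python3 -m inch '0 0 0.1 0 0 0;0 0 0.2 0 0 0;0 0 0.3 0 0 0;0 0 0.4 0 0 0;0 0 0.5 0 0 0;0 0 0.5 0 0 0;0 0 0 0 0 0;0 0 0 0 0 0'
python3 -c "
from h import *
tool()"
```

```text
t: 6.0
eef_pos: [0.4642, -0.0979, 0.0571]
ee_rot: [-1.602, 1.571, 0.275]
force: [0.1, 0.0, 0.1]
width: 0.0428
t: 7.0
eef_pos: [0.4639, -0.0979, 0.1169]
ee_rot: [-0.035, 1.571, 1.842]
force: [-0.6, -0.4, -1.4]
width: 0.0426
t 7.0 tcp [ 0.4639 -0.0979  0.1169] jawdeg -162.49 tiltfix deg [-0.01 -0.   -0.  ] F [-0.64 -0.37 -1.44] M [-0.011  0.11  -0.045] w 0.0426 q6 0.1
```

```bash
python3 -m inch '0 0 0.6 0 0 0;0 0 0.9 0 0 0;0 0 0.9 0 0 0;0 0 0.9 0 0 0;0 0.3 0.9 0 0 0.5;0 0.6 0.9 0 0 1;0 0.8 0.6 0 0 1;0 0.8 0 0 0 1;0 0.8 0 0 0 1;0 0.8 0 0 0 1;0 0.8 0 0 0 1;0 0.8 0 0 0 1'
python3 -m inch '0 0.8 0 0 0 1;0 0.8 0 0 0 1;0 0.8 0 0 0 1;0 0.8 0 0 0 0.5;0 0.8 0 0 0 1;0 0.8 0 0 0 0.5;0 0.8 0 0 0 0.5;0.3 0.8 0 0 0 0;0.6 0.8 0 0 0 0;0.6 0.8 0 0 0 0;0.6 0.8 0 0 0 0'
python3 -m inch '0.6 0.8 0 0 0 0;0.3 0.8 0 0 0 0;0 0.5 0 0 0 0;0 0 0 0 0 0;0 0 0 0 0 0'
python3 - <<'E'
from h import *
tool([.553,.3905,.16],80)
p=arm.grab_frame("scene"); save(p,"carry.png",k=1.5)
for c in("scene","top"):
    p=arm.grab_frame(c)
    for t in("cup_grip","cup_collar"):
        for r in arm.place_of(p,t)[:2]:
            u,v=r["position"][0]*512,r["position"][1]*384; print(c,t,round(r["confidence"],2),round(u),round(v))
E
```

```text
t: 8.5
eef_pos: [0.4637, 0.0737, 0.2872]
ee_rot: [0.995, 1.569, -2.754]
force: [0.4, 0.0, -1.9]
width: 0.0426
t: 9.88
eef_pos: [0.5276, 0.3385, 0.2876]
ee_rot: [0.939, 1.57, -2.332]
force: [-0.3, 0.3, -3.0]
width: 0.0427
t: 10.5
eef_pos: [0.5538, 0.3998, 0.2881]
ee_rot: [1.141, 1.571, -2.13]
force: [-0.4, -0.6, -0.7]
width: 0.0427
t 10.5 tcp [0.5538 0.3998 0.2881] jawdeg -97.46 tiltfix deg [ 0.01 -0.01  0.  ] F [-0.36 -0.56 -0.66] M [-0.088  0.097 -0.018] w 0.0427 q6 0.53
units to go [-0.025 -0.31  -4.271]
turn units -0.5087229117671768
scene cup_grip 0.73 332 281
scene cup_grip 0.55 190 81
scene cup_collar 0.73 332 283
scene cup_collar 0.7 191 95
top cup_grip 0.55 366 196
top cup_grip 0.53 131 192
top cup_collar 0.71 364 198
top cup_collar 0.36 134 196
```

View pics/carry.png

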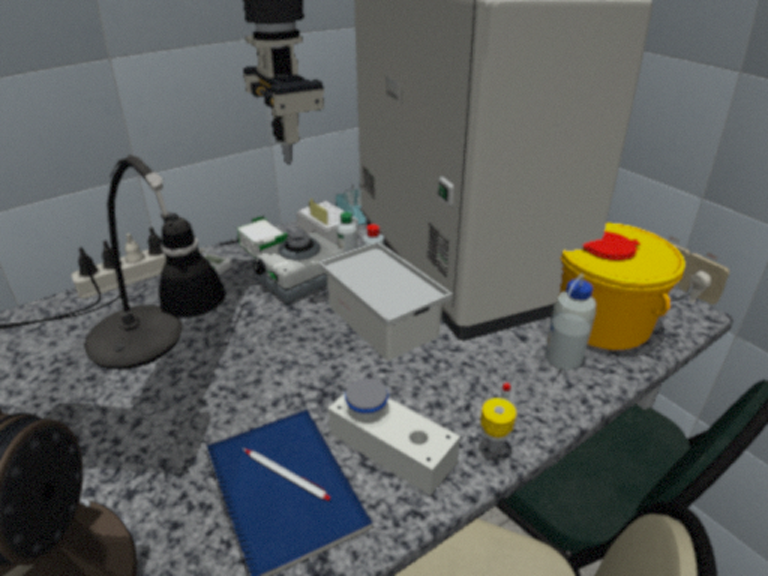

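Picture 4 shows the cup gripped with the shank visible at (288,155), above the socket at (297,240). The block well is empty and the plate head is in place. Lowering to just above the face.

```bash
python3 -m inch '-0.025 -0.31 -0.6 0 0 0;0 0 -0.8 0 0 0;0 0 -0.8 0 0 0;0 0 -0.8 0 0 0;0 0 -0.8 0 0 0;0 0 -0.5 0 0 0;0 0 0 0 0 0;0 0 0 0 0 0;0 0 0 0 0 0'
python3 - <<'E'
from h import *
tool([.553,.3905,.125])
p=arm.grab_frame("scene"); save(p,"near.png",crop=(140,100,260,200),k=6)
E
```

```text
t: 11.98
eef_pos: [0.5539, 0.3912, 0.1603]
ee_rot: [-2.211, 1.569, 0.8]
force: [0.5, -0.9, -1.0]
width: 0.0423
t 11.97 tcp [0.5539 0.3912 0.1603] jawdeg -97.47 tiltfix deg [-0.08  0.07  0.  ] F [ 0.51 -0.87 -1.04] M [-0.138  0.124 -0.041] w 0.0423 q6 0.54
units to go [-0.029 -0.022 -1.176]
```

View pics/near.png

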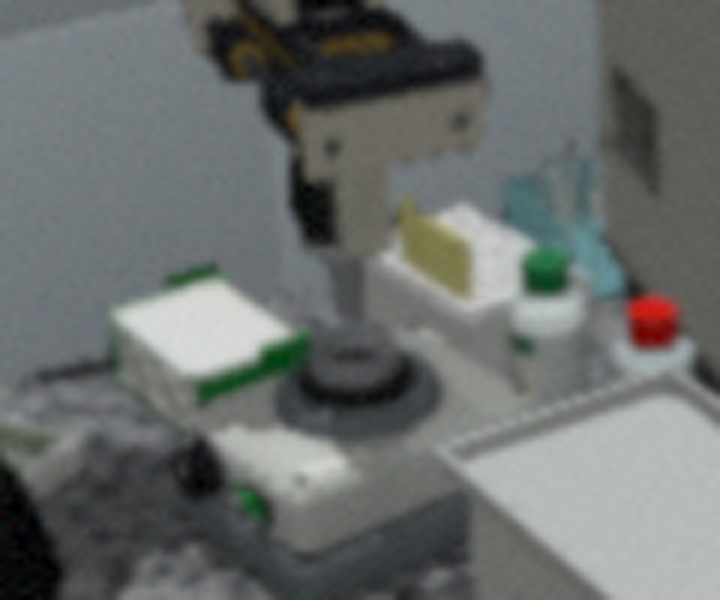

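Picture 5 shows the shank (348,300) right over the socket (352,355).

```bash
python3 -m inch '0 0 -0.4 0 0 0;0 0 -0.4 0 0 0;0 0 -0.3 0 0 0;0 0 0 0 0 0;0 0 0 0 0 0'; python3 -c "
from h import *
tool([.553,.3905,.118])"
python3 -m inch '0 0 -0.05 0 0 0;0 0 -0.05 0 0 0;0 0 0 0 0 0;0 0 0 0 0 0';python3 -m inch '0 0 -0.05 0 0 0;0 0 0 0 0 0;0 0 0 0 0 0'
```

```text
t: 12.65
eef_pos: [0.5537, 0.3914, 0.1261]
ee_rot: [-2.052, 1.57, 0.959]
force: [1.5, 3.0, -3.9]
width: 0.0426
t 12.65 tcp [0.5537 0.3914 0.1261] jawdeg -97.47 tiltfix deg [-0.04  0.03  0.  ] F [ 1.52  2.95 -3.92] M [ 1.497 -0.577 -0.011] w 0.0426 q6 0.54
units to go [-0.024 -0.03  -0.271]
t: 13.15
eef_pos: [0.5539, 0.3914, 0.1237]
ee_rot: [-2.165, 1.569, 0.846]
force: [2.6, 4.8, 0.5]
width: 0.0426
t: 13.52
eef_pos: [0.554, 0.3916, 0.1222]
ee_rot: [-2.143, 1.569, 0.869]
force: [2.1, 5.4, 0.4]
width: 0.0426
```

The lateral force pushes the tool toward +x/+y, so the socket centre lies that way. Yielding in small steps.

```bash
python3 -m inch '0.015 0.035 0 0 0 0;0 0 0 0 0 0;0 0 0 0 0 0';python3 -m inch '0.01 0.03 0 0 0 0;0 0 0 0 0 0;0 0 0 0 0 0'; python3 -c "
from h import *
tool()"
```

```text
t: 13.9
eef_pos: [0.554, 0.3919, 0.1217]
ee_rot: [-2.321, 1.57, 0.69]
force: [1.2, 4.5, 0.1]
width: 0.0425
t: 14.28
eef_pos: [0.554, 0.3922, 0.1213]
ee_rot: [1.058, 1.57, -2.215]
force: [0.5, 1.9, -1.3]
width: 0.0428
t 14.28 tcp [0.554  0.3922 0.1213] jawdeg -97.49 tiltfix deg [ 0.04 -0.03  0.  ] F [ 0.54  1.89 -1.29] M [ 0.65  -0.351 -0.033] w 0.0428 q6 0.54
```

```bash
python3 -m inch '0.01 0.025 -0.02 0 0 0;0 0 0 0 0 0;0 0 0 0 0 0'; python3 -m inch '0 0 -0.03 0 0 0;0 0 0 0 0 0;0 0 0 0 0 0';python3 -m inch '0 0 -0.03 0 0 0;0 0 0 0 0 0;0 0 0 0 0 0'; python3 -c "
from h import *
tool()"
```

```text
t: 14.65
eef_pos: [0.5541, 0.3929, 0.1205]
ee_rot: [0.929, 1.569, -2.344]
force: [0.3, 0.3, -1.0]
width: 0.0427
t: 15.02
eef_pos: [0.5544, 0.3934, 0.12]
ee_rot: [0.875, 1.57, -2.397]
force: [-0.0, 0.4, -0.2]
width: 0.0423
t: 15.4
eef_pos: [0.5544, 0.3933, 0.1191]
ee_rot: [0.984, 1.571, -2.288]
force: [-0.7, -0.1, -1.4]
width: 0.0429
t 15.4 tcp [0.5544 0.3933 0.1191] jawdeg -97.48 tiltfix deg [ 0.01 -0.01  0.  ] F [-0.7  -0.1  -1.38] M [-0.235  0.248 -0.023] w 0.0429 q6 0.54
```

```bash
for i in 1; do python3 -m inch '0 0 -0.03 0 0 0;0 0 0 0 0 0;0 0 0 0 0 0'; done; python3 -m inch '0 0 -0.03 0 0 0;0 0 0 0 0 0;0 0 0 0 0 0';python3 -m inch '0 0 -0.03 0 0 0;0 0 0 0 0 0;0 0 0 0 0 0'
```

```text
t: 15.78
eef_pos: [0.5544, 0.3933, 0.1182]
ee_rot: [1.113, 1.571, -2.159]
force: [-0.1, -0.9, -1.1]
width: 0.0425
t: 16.15
eef_pos: [0.5545, 0.3933, 0.1173]
ee_rot: [1.211, 1.571, -2.061]
force: [-0.0, -1.1, -0.9]
width: 0.0422
t: 16.52
eef_pos: [0.5545, 0.3933, 0.1164]
ee_rot: [1.207, 1.571, -2.066]
force: [-0.2, -2.2, -2.0]
width: 0.0421
```

```bash
python3 -m inch '0 -0.015 -0.03 0 0 0;0 0 0 0 0 0;0 0 0 0 0 0'; python3 -m inch '0 0 -0.03 0 0 0;0 0 0 0 0 0;0 0 0 0 0 0';python3 -m inch '0 0 -0.03 0 0 0;0 0 0 0 0 0;0 0 0 0 0 0'
```

```text
t: 16.9
eef_pos: [0.5545, 0.3931, 0.1155]
ee_rot: [-1.601, 1.571, 1.41]
force: [-0.1, -1.2, -1.7]
width: 0.0427
t: 17.27
eef_pos: [0.5545, 0.393, 0.1147]
ee_rot: [-2.065, 1.571, 0.946]
force: [0.3, -1.3, -0.4]
width: 0.0424
t: 17.65
eef_pos: [0.5545, 0.3931, 0.1139]
ee_rot: [-2.189, 1.571, 0.822]
force: [-0.1, -0.8, 0.2]
width: 0.0425
```

It is lightly bearing, so I'm letting go.

```bash
python3 -m inch '0 0 0 0 0 0;0 0 0 0 0 0;0 0 0 0 0 0;0 0 0 0 0 0;0 0 0 0 0 0;0 0 0 0 0 0' 1
python3 -m inch '0 0 0.5 0 0 0;0 0 0.8 0 0 0;0 0 0.8 0 0 0;0 0 0.8 0 0 0;0 0 0.5 0 0 0;0 0 0 0 0 0;0 0 0 0 0 0'
python3 - <<'E'
from h import *
tool()
p=arm.grab_frame("scene"); save(p,"placed.png",crop=(140,100,260,200),k=6)
E
```

```text
t: 18.4
eef_pos: [0.5545, 0.393, 0.1138]
ee_rot: [-2.333, 1.571, 0.678]
force: [0.6, 0.3, 0.2]
width: 0.0872
t: 19.27
eef_pos: [0.5541, 0.3927, 0.2149]
ee_rot: [0.68, 1.57, -2.593]
force: [0.4, 0.9, -0.6]
width: 0.0878
t 19.27 tcp [0.5541 0.3927 0.2149] jawdeg -97.49 tiltfix deg [ 0.04 -0.06  0.  ] F [ 0.35  0.9  -0.55] M [-0.105  0.193  0.043] w 0.0878 q6 0.54
```

View pics/placed.png

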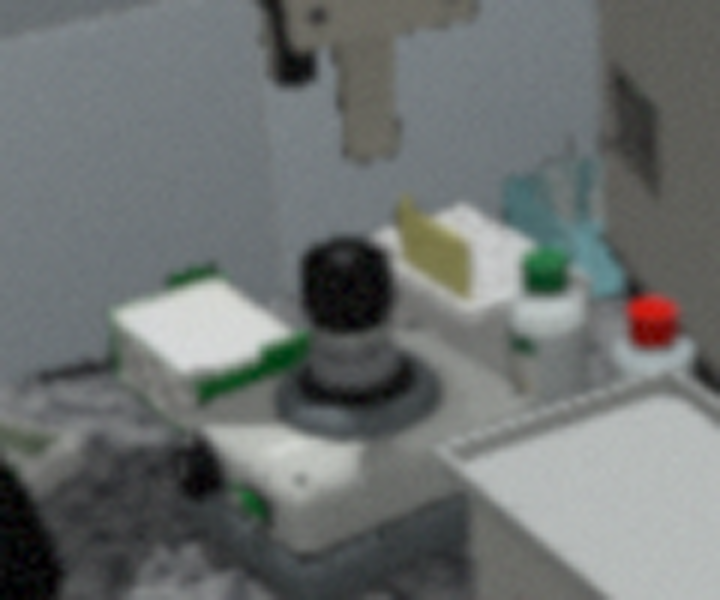

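Picture 6 shows the cup standing upright in the socket (345,290). Expected top height is about 0.147. Closing the fingers and coming down.

```bash
python3 -m inch '0.01 0.01 -0.3 0 0 0;0 0 -0.3 0 0 0;0 0 -0.2 0 0 0;0 0 -0.2 0 0 0;0 0 -0.2 0 0 0;0 0 -0.2 0 0 0;0 0 -0.2 0 0 0;0 0 -0.2 0 0 0;0 0 -0.15 0 0 0;0 0 0 0 0 0;0 0 0 0 0 0' 0 20
cat >> h.py <<'E'
def avg(n=6):
    F=[];Z=[]
    for i in range(n):
        arm.grab_frame("top"); s=arm.get_state(); F.append(s["force"]); Z.append(s["eef_pos"])
    F=np.array(F); print("t",round(float(s["t"]),2),"F",F.mean(0).round(2),"sd",F.std(0).round(2),"pos",np.mean(Z,0).round(4),"w",round(float(s["width"]),4))
E
python3 -c "
from h import *
avg(8);tool()"
```

```text
t: 20.7
eef_pos: [0.5549, 0.3934, 0.1575]
ee_rot: [-2.437, 1.57, 0.574]
force: [-1.1, 0.2, 0.8]
width: 0.0002
t 21.1 F [ 0.17 -0.24  0.35] sd [0.32 0.61 0.23] pos [0.5549 0.3934 0.1575] w 0.0005
t 21.1 tcp [0.5548 0.3933 0.1573] jawdeg -97.48 tiltfix deg [-0.01  0.    0.  ] F [0.33 0.35 0.73] M [-0.076  0.155 -0.03 ] w 0.0005 q6 0.54
```

```bash
python3 -m inch '0 0 -0.15 0 0 0;0 0 -0.05 0 0 0;0 0 -0.04 0 0 0;0 0 0 0 0 0'; python3 -m inch '0 0 -0.04 0 0 0;0 0 0 0 0 0'; python3 -m inch '0 0 -0.04 0 0 0;0 0 0 0 0 0';python3 -m inch '0 0 -0.04 0 0 0;0 0 0 0 0 0'
```

```text
t: 21.6
eef_pos: [0.5548, 0.3932, 0.1499]
ee_rot: [1.06, 1.571, -2.212]
force: [0.2, -0.2, 0.3]
width: 0.0007
t: 21.85
eef_pos: [0.5548, 0.3932, 0.1488]
ee_rot: [0.738, 1.571, -2.534]
force: [-0.0, -0.4, -0.5]
width: 0.0004
t: 22.1
eef_pos: [0.5547, 0.3932, 0.1475]
ee_rot: [0.833, 1.571, -2.439]
force: [-0.1, 0.5, 0.3]
width: 0.0001
t: 22.35
eef_pos: [0.5549, 0.3934, 0.1466]
ee_rot: [-2.37, 1.57, 0.641]
force: [0.3, 0.6, 1.0]
width: 0.0004
```

```bash
python3 -m inch '0 0 -0.03 0 0 0;0 0 0 0 0 0'; python3 -m inch '0 0 -0.03 0 0 0;0 0 0 0 0 0';python3 -m inch '0 0 -0.03 0 0 0;0 0 0 0 0 0'
```

```text
t: 22.6
eef_pos: [0.555, 0.3934, 0.1459]
ee_rot: [-2.459, 1.57, 0.552]
force: [0.5, -0.1, 3.4]
width: 0.0006
t: 22.85
eef_pos: [0.555, 0.3934, 0.145]
ee_rot: [-2.462, 1.57, 0.55]
force: [-0.7, -0.4, 5.1]
width: 0.0007
t: 23.1
eef_pos: [0.5551, 0.3935, 0.1443]
ee_rot: [-2.453, 1.57, 0.558]
force: [0.6, -0.9, 5.1]
width: 0.0006
```

First tap was about 5 N. Lifting clear, then the second tap.

```bash
python3 -m inch '0 0 0.15 0 0 0;0 0 0.25 0 0 0;0 0 0 0 0 0;0 0 0 0 0 0'; python3 -c "
from h import *
avg(3)"
python3 -m inch '0 0 -0.25 0 0 0;0 0 -0.1 0 0 0;0 0 -0.05 0 0 0;0 0 0 0 0 0'; python3 -m inch '0 0 -0.04 0 0 0;0 0 0 0 0 0';python3 -m inch '0 0 -0.04 0 0 0;0 0 0 0 0 0'; python3 -m inch '0 0 -0.03 0 0 0;0 0 0 0 0 0'
```

```text
t: 23.6
eef_pos: [0.5546, 0.3932, 0.1556]
ee_rot: [0.394, 1.57, -2.879]
force: [0.2, 0.2, 0.0]
width: 0.0007
t 23.75 F [-0.61  0.16 -0.53] sd [0.32 0.28 0.63] pos [0.5546 0.3932 0.1555] w 0.0002
t: 24.25
eef_pos: [0.555, 0.3933, 0.1443]
ee_rot: [-2.794, 1.57, 0.217]
force: [-0.9, -0.8, 4.3]
width: 0.0007
t: 24.5
eef_pos: [0.5553, 0.3935, 0.1437]
ee_rot: [-2.5, 1.569, 0.511]
force: [-1.5, -0.6, 7.1]
width: 0.0003
t: 24.75
eef_pos: [0.5554, 0.3937, 0.1429]
ee_rot: [-2.488, 1.569, 0.523]
force: [-1.8, -0.4, 8.6]
width: 0.0001
t: 25.0
eef_pos: [0.5555, 0.3937, 0.1423]
ee_rot: [-2.493, 1.568, 0.518]
force: [-2.2, -0.1, 9.7]
width: 0.0003
```

```bash
python3 -m inch '-0.02 0 -0.03 0 0 0;0 0 0 0 0 0'; python3 -m inch '0 0 -0.03 0 0 0;0 0 0 0 0 0';python3 -m inch '0 0 -0.03 0 0 0;0 0 0 0 0 0'; python3 -c "
from h import *
avg(3)"
```

```text
t: 25.25
eef_pos: [0.5551, 0.3937, 0.1416]
ee_rot: [-2.528, 1.568, 0.483]
force: [-1.9, 0.1, 10.2]
width: 0.0006
t: 25.5
eef_pos: [0.5552, 0.3937, 0.141]
ee_rot: [-2.529, 1.568, 0.482]
force: [-2.7, -2.2, 12.8]
width: 0.0001
t: 25.75
eef_pos: [0.5553, 0.3938, 0.1404]
ee_rot: [-2.523, 1.567, 0.489]
force: [-2.5, -2.0, 13.4]
width: 0.0004
t 25.9 F [-1.93 -1.79 13.57] sd [0.4  0.21 0.15] pos [0.5553 0.3938 0.1404] w 0.0001
```

```bash
python3 -m inch '-0.015 -0.01 -0.03 0 0 0;0 0 0 0 0 0'; python3 -m inch '0 0 -0.03 0 0 0;0 0 0 0 0 0';python3 -m inch '0 0 -0.03 0 0 0;0 0 0 0 0 0'; python3 -c "
from h import *
avg(3)"
```

```text
t: 26.15
eef_pos: [0.555, 0.3936, 0.1398]
ee_rot: [-2.508, 1.567, 0.504]
force: [-2.7, -2.1, 13.7]
width: 0.0003
t: 26.4
eef_pos: [0.5551, 0.3936, 0.1391]
ee_rot: [-2.515, 1.566, 0.497]
force: [-1.6, -2.3, 15.6]
width: 0.0004
t: 26.65
eef_pos: [0.5552, 0.3937, 0.1385]
ee_rot: [-2.514, 1.566, 0.498]
force: [-3.5, -2.3, 17.4]
width: 0.0004
t 26.8 F [-2.62 -2.   16.42] sd [0.25 0.36 0.33] pos [0.5552 0.3937 0.1384] w 0.0008
```

```bash
python3 -m inch '0 0 -0.03 0 0 0;0 0 0 0 0 0'; python3 -m inch '0 0 -0.03 0 0 0;0 0 0 0 0 0';python3 -m inch '0 0 -0.03 0 0 0;0 0 0 0 0 0'; python3 -c "
from h import *
avg(4)"
```

```text
t: 27.05
eef_pos: [0.5553, 0.3937, 0.1378]
ee_rot: [-2.517, 1.566, 0.496]
force: [-2.3, -3.2, 18.3]
width: 0.0002
t: 27.3
eef_pos: [0.5553, 0.3937, 0.1372]
ee_rot: [-2.506, 1.566, 0.506]
force: [-3.0, -2.1, 19.2]
width: 0.0009
t: 27.55
eef_pos: [0.5554, 0.3938, 0.1366]
ee_rot: [-2.514, 1.565, 0.498]
force: [-4.0, -2.9, 21.3]
width: 0.0008
t 27.75 F [-4.17 -3.13 20.92] sd [0.09 0.42 0.3 ] pos [0.5554 0.3937 0.1366] w 0.0007
```

```bash
python3 -m inch '-0.01 -0.01 -0.025 0 0 0;0 0 0 0 0 0'; python3 -c "
from h import *
avg(4)"
python3 -m inch '0 0 0.3 0 0 0;0 0 0.5 0 0 0;0 0 0 0 0 0;0 0 0 0 0 0'
python3 - <<'E'
from h import *
avg(4)
p=arm.grab_frame("scene"); save(p,"tap2.png",crop=(140,100,260,200),k=6)
E
```

```text
t: 28.0
eef_pos: [0.5554, 0.3937, 0.1366]
ee_rot: [-2.492, 1.564, 0.521]
force: [-4.2, -3.5, 23.4]
width: 0.0004
t 28.2 F [-4.3  -3.03 24.08] sd [0.67 0.48 0.39] pos [0.5554 0.3937 0.1365] w 0.0006
t: 28.7
eef_pos: [0.5532, 0.3925, 0.155]
ee_rot: [0.677, 1.57, -2.595]
force: [0.2, -0.4, -0.2]
width: 0.0003
t 28.9 F [ 0.12  0.26 -0.38] sd [0.31 0.24 0.43] pos [0.5532 0.3924 0.1548] w 0.0004
```

View pics/tap2.png

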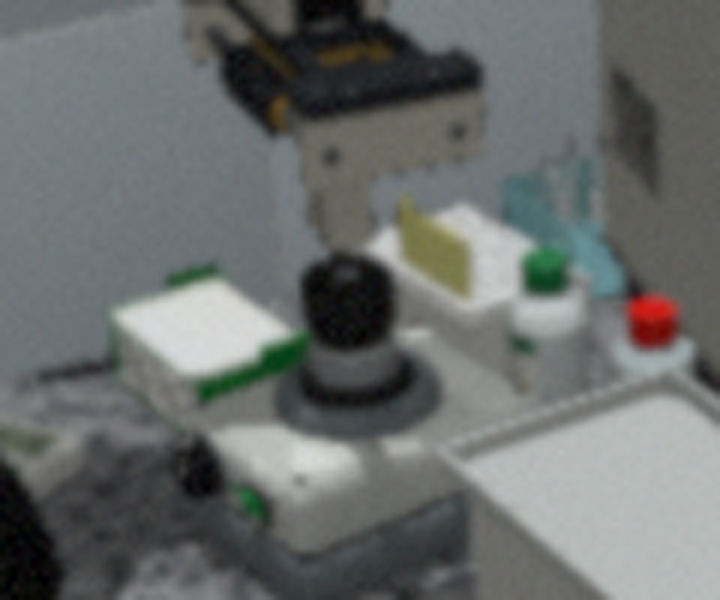

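Picture 7 shows the head upright and deeper in the socket, with a small gap under the collar. The second tap peaked at about 24 N. Now a third, firm tap to confirm it sinks no further.

```bash
python3 -m inch '0.02 0.01 -0.3 0 0 0;0 0 -0.15 0 0 0;0 0 -0.04 0 0 0;0 0 0 0 0 0'; python3 -m inch '0 0 -0.04 0 0 0;0 0 0 0 0 0';python3 -m inch '0 0 -0.04 0 0 0;0 0 0 0 0 0'
```

```text
t: 29.45
eef_pos: [0.554, 0.3929, 0.1408]
ee_rot: [1.227, 1.57, -2.046]
force: [0.4, 0.8, -0.6]
width: 0.0002
t: 29.7
eef_pos: [0.554, 0.393, 0.1398]
ee_rot: [-1.951, 1.571, 1.06]
force: [-0.2, 0.4, 0.2]
width: 0.0005
t: 29.95
eef_pos: [0.554, 0.393, 0.1384]
ee_rot: [0.73, 1.571, -2.543]
force: [-0.5, 0.3, 0.3]
width: 0.0007
```

```bash
python3 -m inch '0 0 -0.03 0 0 0;0 0 0 0 0 0'; python3 -m inch '0 0 -0.03 0 0 0;0 0 0 0 0 0';python3 -m inch '0 0 -0.03 0 0 0;0 0 0 0 0 0'; python3 -m inch '0 0 -0.03 0 0 0;0 0 0 0 0 0'
```

```text
t: 30.2
eef_pos: [0.5542, 0.393, 0.1379]
ee_rot: [-2.393, 1.57, 0.618]
force: [-0.5, -0.1, 2.1]
width: 0.0006
t: 30.45
eef_pos: [0.5543, 0.3931, 0.1377]
ee_rot: [-2.516, 1.57, 0.496]
force: [-1.4, -0.7, 6.3]
width: 0.0002
t: 30.7
eef_pos: [0.5544, 0.3932, 0.1375]
ee_rot: [-2.496, 1.569, 0.515]
force: [-2.8, -1.3, 9.8]
width: 0.0002
t: 30.95
eef_pos: [0.5546, 0.3932, 0.1372]
ee_rot: [-2.532, 1.569, 0.48]
force: [-4.7, -2.0, 12.6]
width: 0.0006
```

```bash
python3 -m inch '-0.02 -0.01 -0.03 0 0 0;0 0 0 0 0 0'; python3 -m inch '-0.01 0 -0.03 0 0 0;0 0 0 0 0 0'; python3 -c "
from h import *
avg(3)"
```

```text
t: 31.2
eef_pos: [0.5544, 0.3932, 0.137]
ee_rot: [-2.493, 1.567, 0.519]
force: [-4.2, -2.4, 14.3]
width: 0.0005
t: 31.45
eef_pos: [0.5545, 0.3933, 0.1368]
ee_rot: [-2.517, 1.566, 0.495]
force: [-3.7, -2.6, 17.5]
width: 0.0003
t 31.6 F [-3.12 -2.86 17.68] sd [0.34 0.77 0.41] pos [0.5545 0.3934 0.1368] w 0.0006
```

```bash
python3 -m inch '0 0 -0.03 0 0 0;0 0 0 0 0 0'; python3 -m inch '0 0 -0.015 0 0 0;0 0 0 0 0 0'; python3 -c "
from h import *
avg(4)"
```

```text
t: 31.85
eef_pos: [0.5547, 0.3934, 0.1365]
ee_rot: [-2.513, 1.566, 0.5]
force: [-4.2, -2.5, 22.1]
width: 0.0003
t: 32.1
eef_pos: [0.5547, 0.3934, 0.1365]
ee_rot: [-2.516, 1.565, 0.496]
force: [-5.3, -3.9, 22.0]
width: 0.0002
t 32.3 F [-5.37 -3.39 24.16] sd [0.09 0.18 0.61] pos [0.5547 0.3934 0.1365] w 0.0005
```

At 24 N the tip stops at 0.1365, the same depth as before, and the 1.4 mm of give matches the rubber mount. The taper is locked, so I'm lifting clear.

```bash
python3 -m inch '0 0 0.3 0 0 0;0 0 0.6 0 0 0;0 0 0.8 0 0 0;0 0 0.8 0 0 0;0 0 0.8 0 0 0;0 0 0.5 0 0 0;0 0 0 0 0 0;0 0 0 0 0 0;0 0 0 0 0 0;0 0 0 0 0 0'
python3 - <<'E'
from h import *
avg(3)
p=arm.grab_frame("scene"); save(p,"end.png",k=1.5)
E
```

```text
t: 33.55
eef_pos: [0.553, 0.3925, 0.2449]
ee_rot: [0.982, 1.57, -2.29]
force: [0.1, -1.0, -0.5]
width: 0.0002
t 33.7 F [ 0.   -0.33  0.39] sd [0.13 0.32 0.2 ] pos [0.5531 0.3926 0.2453] w 0.0006
```

View pics/end.png

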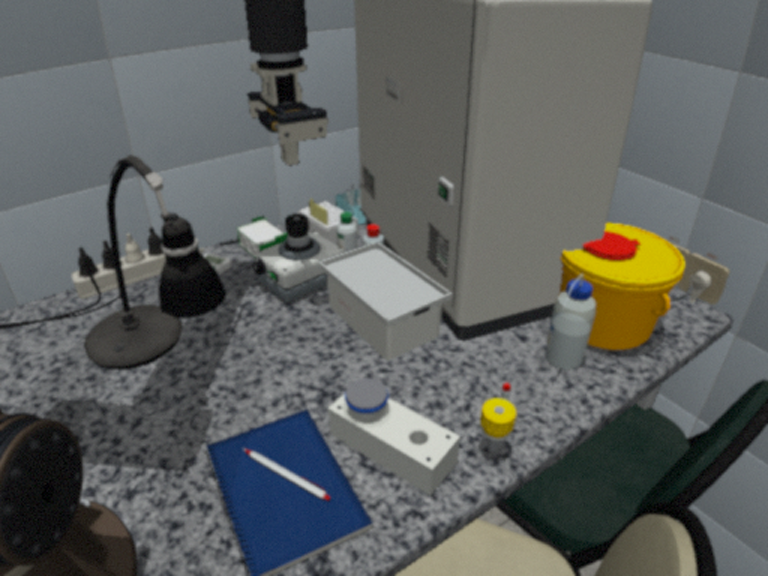

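Picture 8 shows the cup head upright in the socket (296,230), the plate head (367,397), bottles and vial where they were, and the gripper clear.

```bash
python3 -c "
from h import *
print(arm.job_done())"
```

```text
the job is handed in; nothing more can be done
None
```

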